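Fit a slip bush in a drill jig and hold a probe rod centred through it

TASK

Put the brass bush into the hole of the blue jig plate, thick head up and fully seated, and let go of it. Then take the probe rod by its black handle out of the wooden stand and lower it upright through the bush, never touching the bush or the jig with the rod, until its red band is level with the top of the bush. Finish still holding it there, centred, upright and still; leave the other things on the bench alone.

Things in the scene. Friction and masses are not known exactly. Their poses are not given: they have to be found in the camera images.
- jig: Fixed drill jig: dark base 120 x 120 x 15 mm; blue guide plate 120 x 120 x 15 mm on four pillars, its top 80 mm above the bench, nothing above it; under the plate a steel hub 60 mm across, top 42 mm above the bench, with an upright 26 mm bore in line with the plate's hole. Origin: centre of the underside, on the bench; z up, x and y along the sides.
- jig_pocket (a point): Centre of the 41 mm round through hole in the blue guide plate, at the level of the plate's top face (80 mm above the bench). Its rim is chamfered 3 mm.
- bush: Loose brass bush, 0.15 kg, 39 mm tall: spigot 36 mm across, 25 mm long (foot tapered to 30 mm), under a head 50 mm across, 14 mm high; 22 mm bore right through. Starts upright on the bench, head up, at either side of the jig. Origin: centre of the spigot's lower end; z towards the head. Seated, the head lies on the plate: origin 55 mm above the bench.
- bush_top (a point): Centre of the bush's bore at the top face of its head, 39 mm above the bush's origin.
- stand: Fixed wooden block 60 x 60 x 112 mm with an upright 16 mm through hole in the middle, in which the rod stands at the start, on the other side of the jig from the bush. Origin: centre of its underside.
- rod: Loose probe rod, 0.12 kg: steel, 10 mm across, 110 mm long, above it a black square handle 22 x 22 x 50 mm (110 to 160 mm above the tip) with a 3 mm button on top. Starts upright in the stand, the handle's underside on the stand's top, tip 2 mm above the bench. Origin: the tip; z up the rod, x and y square to the handle's faces.
- rod_tip (a point): Lower end of the probe rod.
- rod_band (a point): Middle of the 16 mm high red band on the rod, 64 mm above the tip.
- grease_tin: Round grey tin 64 mm across, 46 mm tall, beyond the jig; origin: centre of its underside. Bystander.
- pliers_red: Pliers with red handles, 206 mm long and 17 mm high, lying beyond the jig; origin: middle of the underside. Bystander.
- rust_block: Small rust-brown block 31 x 45 x 20 mm beyond the jig; origin: centre of its underside. Bystander.
Not all that is in view belongs to the job. Of the things shaped like the bush, the brass one is meant.

How it is judged:
By the outcome, as a careful person would: the job done as asked, in the order asked, and still so for the second after the job is handed in, while the arm keeps its last pose, push and grip.
It also fails if it takes over 58 s, if anything falls off the work surface, if the arm or the gripper's body presses on something with over 40 N, if the wrist force passes 120 N, or if a joint passes its speed limit or range.

ROBOT

A 6-joint arm with a two-finger parallel gripper is mounted at the origin on a cart in front of the work surface, level with it; the furniture and walls round the work are solid. World frame = base frame: x ahead of the robot, y to its left, z up, the work surface at z = 0. Lengths are in m, angles in rad, forces in N, time in s.
With the tool pointing down it reaches from about 0.225 to 0.875 m from the base axis. Payload 3.4 kg.
Tool frame: the origin (TCP) lies at the very end of the fingers, on their centre line; the grasp point (between the pads) lies behind it (manip.grasp_offset is the z of the grasp point in the tool frame, in m); z points along the fingers, y is the line along which they close (so a half turn about z gives the same grasp; the last joint's range is limited). The gripper opens to 85 mm and grips with 20 to 120 N. Pads are 22 mm wide; open, the fingers measure 114 mm over their backs; the gripper's body (76 mm by 85 mm) begins 54 mm behind the grasp point. The pads swing forward as they close: fully open they stand 13 mm farther back than shut.
Start: joints at [1.095, 0.276, 1.505, -0, 1.361, -0.121], TCP at [0.2, 0.539, 0.207] pointing down, gripper open.
Joint ranges: [-2.89, 2.89], [-0.75, 2.08], [0.22, 2.7], [-1.18, 4.32], [0.11, 2.71], [-2.7, 2.7]. Speed limits (rad/s): [2.57, 2.57, 3.14, 3.14, 3.14, 3.14].

INTERFACE

Orientations are given as a unit quaternion [w, x, y, z].
In Python, from rig import manip gives the robot as it stands.
- The arm moves only by the shell command python3 -m pendant 'ROWS' [FORCE]. ROWS is JSON, a list of rows, each an object of numbers: "dx", "dy", "dz": the shift along the tool's x, y, z in m; "rx", "ry", "rz": the turn, a rotation vector about the tool's x, y, z in degrees; "hand": the finger opening in m, from 0 to 0.0854. In form: [{"dx": .., "dy": .., "dz": .., "rx": .., "ry": .., "rz": .., "hand": ..}, ...]. A call has 1 to 12 rows; each row shifts and turns the commanded pose from where the row before left it, along the tool's axes as they then stand; what a row does not reach is not made up. A row lasts 1/12 s, in which the tool goes at most 41.7 mm and 7.16 degrees, less where a joint would pass 70% of its speed; a pose out of reach is approached as far as the arm can. A call is refused whole if a number of a shift passes 0.0417 or a number of a turn 7.16, either way. A call with a gripper value outside its range is refused whole. The fingers move at their own pace and stop on an object; FORCE is the grip in N (left out, the last holds). Time passes only in rows, so rows that do not move let the fingers close. It gives the time, the measured TCP pose, the force, the opening and the grip force at its end, in the units of the state.
- manip.get_state(): the state, without advancing time (a new reading comes with each control period).
- manip.get_image(name): name is "side" or "top" or "wrist"; returns a dict with "frame" (400x640x3 uint8, red, green, blue), "fx", "fy", "cx", "cy" (pixels), "position" and "attitude" of the camera in the world; the wrist camera has in their place "mount" (4x4, takes a point from camera to tool coordinates, whose origin is the TCP and whose axes are the flange's). Camera axes: x right, y up, looking along -z (the intrinsics and any distortion apply to the point x, -y, -z); pixel columns grow to the right and rows downward; lengths in m; the calibration is good to about 2 mm. A picture is of the moment at which its call begins: read the wrist's pose just before it. There is no depth.
- manip.sign_off(): hands the job in; it is judged then, once.
The state is a dict: "clock": time; "qpos": joint angles; "qd": joint speeds; "effort": joint torques, N m; "position": TCP position; "ee_rot": TCP orientation; "contact_force": force on the tool from outside, world axes, zero at the start; "moment": the same for the moment, N m; "width": finger opening in m; "gripper_force": force on a finger pad.
Only numpy, scipy, OpenCV 4.12 (cv2) and the standard library are available. Lean on these libraries where they do the work, as an engineer would, in place of code of your own. Each camera call takes 0.05 s, during which the arm holds its last target. There are 200 camera calls.

## Working session

There is one attempt and no reset: what is moved stays moved. The work goes in short steps, Python scripts to look and compute and a shell command to move; the robot and the scene stay as the last step left them, time stands still between calls to the robot, and variables do not carry over. Pictures are saved under pics/ and viewed, at most 10 in all, crops included, and the job is handed in when it is done.

```bash
mkdir -p pics; ls; python3 - <<'E'
from rig import manip
import cv2,json
s=manip.get_state(); print({k:(v if not hasattr(v,'tolist') else v.tolist()) for k,v in s.items()}); print(manip.grasp_offset)
for n in ("side","top","wrist"):
    d=manip.get_image(n); cv2.imwrite(f"pics/{n}0.png",d["frame"][:,:,::-1])
    print(n,{k:(v.tolist() if hasattr(v,'tolist') else v) for k,v in d.items() if k!="frame"})
E
```

```text
pics
{'clock': 0.0, 'qpos': [1.094998681707393, 0.2765650802707808, 1.5061605916806928, 9.529568222591136e-06, 1.3606957713586256, -0.1209973595532735], 'qd': [0.000940363371997949, -0.001295673216987507, 0.001176907241085146, 0.0012965824217455026, 0.0008479207404617127, 0.0009220415842775468], 'effort': [0.0017258123625651933, -41.679521799087524, -24.581145644187927, 0.00013805255093757296, 0.011175142717547715, -1.0130506780114956e-05], 'position': [0.19948543226498094, 0.538659565936139, 0.20564587444636487], 'ee_rot': [-0.0002732751094835347, 0.17647202666909, 0.9843052309440753, -0.0008726168397028952], 'contact_force': [0.5323358617107609, 0.3433794970878323, -0.1916707063555018], 'moment': [0.04409800089987474, -0.023723204800041548, 0.008050650745413404], 'gripper_force': 0.0, 'width': 0.08558639693869949}
-0.0187
side {'fx': 367.54417435582394, 'fy': 367.54417435582394, 'cx': 315.07640381429064, 'cy': 197.7302402762314, 'position': [0.44283743917197854, 0.8058257313924742, 0.43248975216884034], 'attitude': [-0.04443669693668664, -0.04159913615747845, 0.5312976362494672, 0.8449956884813303]}
top {'fx': 455.634999780708, 'fy': 455.634999780708, 'cx': 316.89001776700826, 'cy': 197.69694194338746, 'position': [0.4743703959949723, -0.00042112183366500134, 1.199538514774256], 'attitude': [0.7141488738339606, 0.029318497136787948, -0.02450984139626986, -0.6989499834766831]}
wrist {'fx': 281.0944411290875, 'fy': 281.0944411290875, 'cx': 325.1727283158516, 'cy': 191.80249757341008, 'mount': [[-0.0006009532948543348, 0.9617665198702053, 0.2738700423775654, 0.06852288233390778], [0.9999998037024442, 0.00052940815725304, 0.0003351448559318468, -0.0004117003841120903], [0.00017734206728010514, 0.2738701900239512, -0.9617666492273652, -0.16679014932577954], [0.0, 0.0, 0.0, 1.0]]}
```

View pics/top0.png

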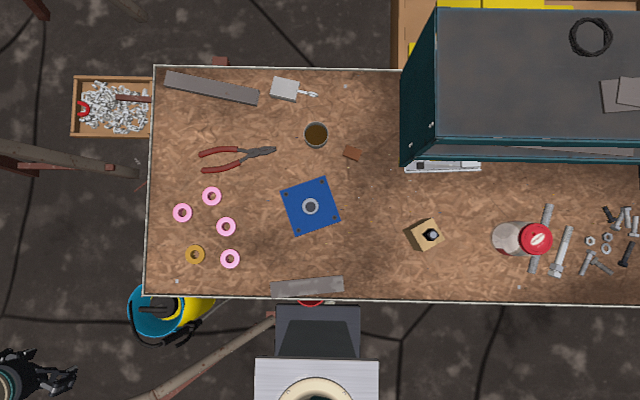

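View pics/side0.png

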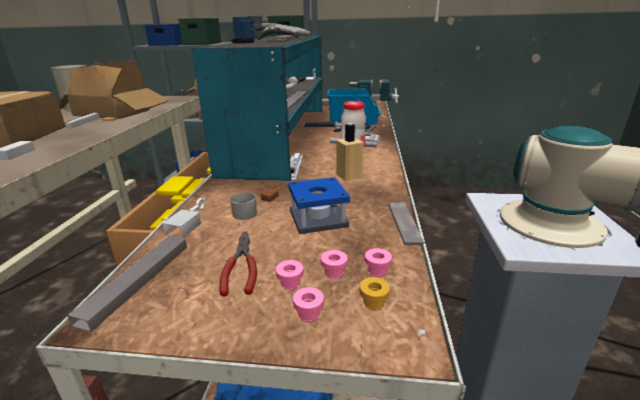

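The top view shows the jig at (310,207), the rod and stand at (430,235), and five bush shapes. Four are pink, at (212,196), (182,212), (226,226) and (230,258); the brass/gold one is at (195,254) in top and (375,292) in side. The brass one fits the description by colour, and I'll confirm it with a crop while measuring.

```bash
cat > h.py <<'E'
from rig import manip
import numpy as np, cv2
from scipy.spatial.transform import Rotation as R
def rot(q): return R.from_quat([q[1],q[2],q[3],q[0]]).as_matrix()
def cam(name):
    s=manip.get_state(); d=manip.get_image(name)
    if name=="wrist":
        M=np.array(d["mount"]); T=np.eye(4); T[:3,:3]=rot(s["ee_rot"]); T[:3,3]=s["position"]; W=T@M
        d["R"],d["p"]=W[:3,:3],W[:3,3]
    else: d["R"],d["p"]=rot(d["attitude"]),np.array(d["position"])
    return d
def cast(d,uv,z):
    v=d["R"]@np.array([(uv[0]-d["cx"])/d["fx"],-(uv[1]-d["cy"])/d["fy"],-1]); return d["p"]+v*(z-d["p"][2])/v[2]
def proj(d,P):
    c=d["R"].T@(np.array(P)-d["p"]); return d["cx"]+d["fx"]*c[0]/-c[2], d["cy"]+d["fy"]*c[1]/c[2]
def blobs(d,lo,hi,amin=30,roi=None):
    h=cv2.cvtColor(d["frame"],cv2.COLOR_RGB2HSV); m=cv2.inRange(h,np.array(lo),np.array(hi))
    if roi: k=np.zeros_like(m); x0,y0,x1,y1=roi; k[y0:y1,x0:x1]=1; m=m*k
    c,_=cv2.findContours(m,cv2.RETR_EXTERNAL,cv2.CHAIN_APPROX_NONE)
    return sorted([x for x in c if cv2.contourArea(x)>amin],key=cv2.contourArea,reverse=True)
E
python3 - <<'E'
from h import *
t=cam("top"); s=cam("side")
hsv=cv2.cvtColor(t["frame"],cv2.COLOR_RGB2HSV)
for u,v in [(188,254),(300,195),(310,206),(431,235),(420,225),(230,250)]: print((u,v),hsv[v,u])
b=blobs(t,(18,140,90),(28,255,255),60,(170,230,220,275))
for c in b[:2]:
    e=cv2.minEnclosingCircle(c); print("bush",e,cast(t,e[0],.039), cv2.contourArea(c)); 
b=blobs(t,(105,120,60),(120,255,255),300,(270,165,350,245))
for c in b[:1]:
    r=cv2.minAreaRect(c); print("jig",r); P=[cast(t,p,.08) for p in cv2.boxPoints(r)]; print(np.round(P,4),np.mean(P,0)); print([np.linalg.norm(P[i]-P[i-1]) for i in range(4)])
    print("ang",np.degrees(np.arctan2(*(P[1]-P[0])[[1,0]])))
b=blobs(t,(0,0,0),(180,255,55),20,(405,215,450,255))
for c in b[:2]:
    r=cv2.minAreaRect(c); print("handle",r); P=[cast(t,p,.162) for p in cv2.boxPoints(r)]; print(np.round(P,4))
b=blobs(t,(12,60,90),(25,190,255),100,(400,212,445,255))
for n,p in (("tcp",manip.get_state()["position"]),): print(n,proj(t,p),proj(s,p))
A=cv2.resize(t["frame"][225:285,165:255],None,fx=4.4,fy=4.4,interpolation=2)
B=cv2.resize(t["frame"][200:260,395:485],None,fx=4.4,fy=4.4,interpolation=2)
C=cv2.resize(t["frame"][170:245,270:350],None,fx=4,fy=4,interpolation=2)
D=cv2.resize(s["frame"][235:325,290:405],None,fx=3.3,fy=3.3,interpolation=2)
im=np.zeros((600,800,3),np.uint8)
for I,x,y in((A,0,0),(B,400,0),(C,0,290),(D,400,290)): I=I[:600-y,:800-x]; im[y:y+I.shape[0],x:x+I.shape[1]]=I
cv2.imwrite("pics/crop1.png",im[:,:,::-1])
E
```

```text
(188, 254) [ 19 165 198]
(300, 195) [108 192 142]
(310, 206) [117  28  82]
(431, 235) [112  26 185]
(420, 225) [ 18  96 192]
(230, 250) [158  60 245]
bush ((194.63157653808594, 254.0), 9.837140083312988) [0.4131323  0.31515295 0.039     ] 277.0
jig ((309.7561340332031, 205.66036987304688), (48.18396759033203, 47.90080642700195), 70.70995330810547)
[[ 0.5747  0.1015  0.08  ]
 [ 0.6164 -0.0092  0.08  ]
 [ 0.5048 -0.0506  0.08  ]
 [ 0.4637  0.0594  0.08  ]] [0.53990804 0.02527933 0.08      ]
[np.float64(0.11869818046299886), np.float64(0.11833335903337568), np.float64(0.11894204878919008), np.float64(0.11741146963414018)]
ang -69.38916711459653
handle ((430.00006103515625, 234.00003051757812), (11.31370735168457, 11.31370735168457), 45.0)
[[ 0.476  -0.2325  0.162 ]
 [ 0.4945 -0.2506  0.162 ]
 [ 0.4768 -0.2687  0.162 ]
 [ 0.4583 -0.2507  0.162 ]]
tcp (np.float64(64.55326773340033), np.float64(355.8845454645458)) (np.float64(647.5542878760448), np.float64(312.9274531556588))
```

View pics/crop1.png

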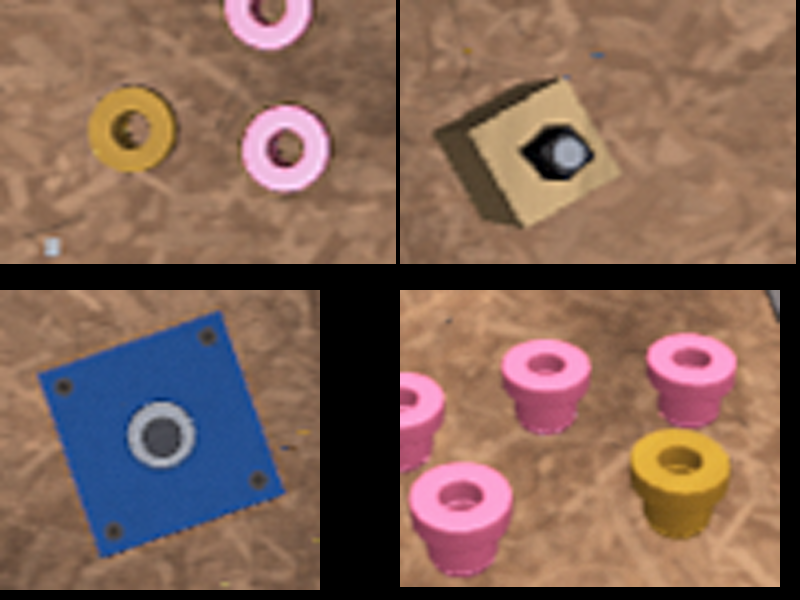

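The crop confirms it: the gold/brass bush is at top (195,254), upright with its head up. Its 25 mm measured radius matches the 50 mm head, and the others are pink. The jig centre comes out at about (0.540, 0.025) with side 118 mm, close to the given 120.

```bash
cat >> h.py <<'E'
def go(P,yaw=None,st=None):
    "tool-frame shift to world point P, tilt+turn to upright with tool y at yaw (deg, mod 180)"
    s=st or manip.get_state(); M=rot(s["ee_rot"]); d=M.T@(np.array(P)-s["position"])
    y=np.degrees(np.arctan2(M[1,1],M[0,1])); print("pos",np.round(s["position"],4),"yaw",round(y,2),"shift mm",np.round(d*1e3,1))
    yt=np.radians(y if yaw is None else y+(yaw-y+90)%180-90)
    G=np.array([[-np.sin(yt),np.cos(yt),0],[np.cos(yt),np.sin(yt),0],[0,0,-1]]).T
    G[:,0]=np.cross(G[:,1],G[:,2])
    print("rotvec deg",np.round(np.degrees(R.from_matrix(M.T@G).as_rotvec()),2))
E
python3 -c "
from h import *
go((.413,.315,.13),0)"
```

```text
pos [0.1996 0.539  0.2061] yaw 69.67 shift mm [-277.9 -135.8   76.2]
rotvec deg [-5.000e-02  2.000e-02  6.967e+01]
```

```bash
python3 -m pendant '[{"dx":-0.012,"dy":-0.006,"dz":0.003},{"dx":-0.027,"dy":-0.013,"dz":0.007},{"dx":-0.027,"dy":-0.013,"dz":0.007},{"dx":-0.027,"dy":-0.013,"dz":0.007},{"dx":-0.027,"dy":-0.013,"dz":0.007},{"dx":-0.027,"dy":-0.013,"dz":0.007},{"dx":-0.027,"dy":-0.013,"dz":0.007},{"dx":-0.027,"dy":-0.013,"dz":0.007},{"dx":-0.027,"dy":-0.013,"dz":0.008},{"dx":-0.027,"dy":-0.013,"dz":0.008},{"dx":-0.023,"dy":-0.013,"dz":0.008}]'
python3 -m pendant '[{"rz":5},{"rz":7},{"rz":7},{"rz":7},{"rz":7},{"rz":7},{"rz":7},{"rz":7},{"rz":7},{"rz":5},{"rz":3.6},{}]'
python3 - <<'E'
from h import *
w=cam("wrist"); cv2.imwrite("pics/w1.png",w["frame"][:,:,::-1])
b=blobs(w,(15,120,80),(30,255,255),500)
for c in b[:2]:
    e=cv2.fitEllipse(c); print(e,cv2.contourArea(c),cast(w,e[0],.039))
print("expected px",proj(w,(.413,.315,.039)))
go((.413,.315,.026),0)
E
```

```text
((169.41441345214844, 249.34727478027344), (59.67556381225586, 68.32952117919922), 44.4002685546875) 2975.0 [0.22681556 0.3101684  0.039     ]
((17.78908920288086, 318.29541015625), (32.31940460205078, 48.20302963256836), 66.29618072509766) 1118.0 [0.2475695  0.05545777 0.039     ]
expected px (np.float64(233.92594674328518), np.float64(355.1406107576143))
pos [0.1997 0.539  0.2062] yaw 69.67 shift mm [-277.9 -135.9  180.3]
rotvec deg [-3.000e-02  2.000e-02  6.967e+01]invalid input
invalid input
```

View pics/w1.png

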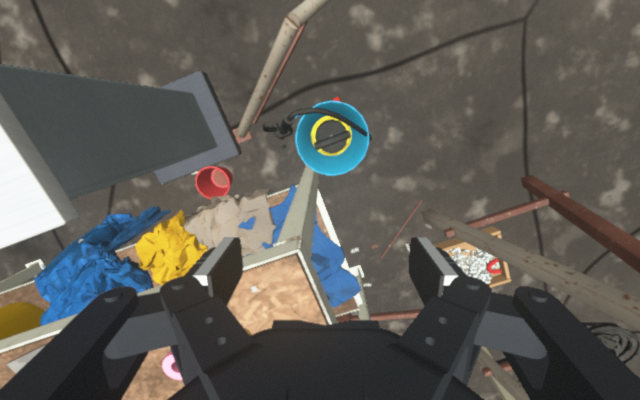

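The wrist view shows only the bench edge, with the fingers at (220,260) and (430,260). The arm did not move because the rows were refused, so I'll give every key.

```bash
python3 -m pendant '[{"dx":-0.012,"dy":-0.006,"dz":0.003,"rx":0,"ry":0,"rz":0,"hand":0.085},{"dx":-0.027,"dy":-0.013,"dz":0.007,"rx":0,"ry":0,"rz":0,"hand":0.085},{"dx":-0.027,"dy":-0.013,"dz":0.007,"rx":0,"ry":0,"rz":0,"hand":0.085},{"dx":-0.027,"dy":-0.013,"dz":0.007,"rx":0,"ry":0,"rz":0,"hand":0.085},{"dx":-0.027,"dy":-0.013,"dz":0.007,"rx":0,"ry":0,"rz":0,"hand":0.085},{"dx":-0.027,"dy":-0.013,"dz":0.007,"rx":0,"ry":0,"rz":0,"hand":0.085},{"dx":-0.027,"dy":-0.013,"dz":0.007,"rx":0,"ry":0,"rz":0,"hand":0.085},{"dx":-0.027,"dy":-0.013,"dz":0.007,"rx":0,"ry":0,"rz":0,"hand":0.085},{"dx":-0.027,"dy":-0.013,"dz":0.008,"rx":0,"ry":0,"rz":0,"hand":0.085},{"dx":-0.027,"dy":-0.013,"dz":0.008,"rx":0,"ry":0,"rz":0,"hand":0.085},{"dx":-0.023,"dy":-0.013,"dz":0.008,"rx":0,"ry":0,"rz":0,"hand":0.085}]' 60
```

```text
clock: 1.22
position: [0.4148, 0.3128, 0.1301]
ee_rot: [0.001, 0.177, 0.984, -0.0]
contact_force: [0.3, 1.0, -1.0]
width: 0.0848
gripper_force: 0.0
```

```bash
python3 -m pendant '[{"dx":0,"dy":0,"dz":0,"rx":0,"ry":0,"rz":5,"hand":0.085},{"dx":0,"dy":0,"dz":0,"rx":0,"ry":0,"rz":7,"hand":0.085},{"dx":0,"dy":0,"dz":0,"rx":0,"ry":0,"rz":7,"hand":0.085},{"dx":0,"dy":0,"dz":0,"rx":0,"ry":0,"rz":7,"hand":0.085},{"dx":0,"dy":0,"dz":0,"rx":0,"ry":0,"rz":7,"hand":0.085},{"dx":0,"dy":0,"dz":0,"rx":0,"ry":0,"rz":7,"hand":0.085},{"dx":0,"dy":0,"dz":0,"rx":0,"ry":0,"rz":7,"hand":0.085},{"dx":0,"dy":0,"dz":0,"rx":0,"ry":0,"rz":7,"hand":0.085},{"dx":0,"dy":0,"dz":0,"rx":0,"ry":0,"rz":7,"hand":0.085},{"dx":0,"dy":0,"dz":0,"rx":0,"ry":0,"rz":5,"hand":0.085},{"dx":0,"dy":0,"dz":0,"rx":0,"ry":0,"rz":3.6,"hand":0.085},{"dx":0,"dy":0,"dz":0,"rx":0,"ry":0,"rz":0,"hand":0.085}]'
python3 - <<'E'
from h import *
w=cam("wrist"); cv2.imwrite("pics/w2.png",w["frame"][:,:,::-1])
b=blobs(w,(15,130,80),(30,255,255),300)
for c in b[:2]:
    e=cv2.fitEllipse(c); print(e,cv2.contourArea(c),cast(w,e[0],.039))
print("expected px",proj(w,(.413,.315,.039)))
go((.413,.315,.026),0)
E
```

```text
clock: 2.22
position: [0.4132, 0.3141, 0.1304]
ee_rot: [0.0, 0.707, 0.707, -0.0]
contact_force: [-0.4, 0.6, 0.4]
width: 0.0851
gripper_force: 0.0
((324.9601745605469, 184.0258026123047), (50.11988830566406, 50.38436508178711), 81.36058044433594) 1981.5 [0.4136992  0.31692112 0.039     ]
expected px (np.float64(324.2252331998851), np.float64(185.9872348386813))
pos [0.4132 0.3142 0.1304] yaw 0.13 shift mm [  0.8  -0.2 104.4]
rotvec deg [-0.    0.03  0.13]
```

View pics/w2.png

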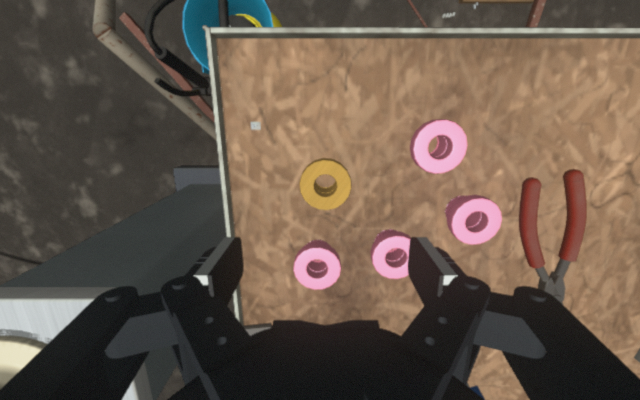

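The wrist view shows the brass bush at (325,184), within 2 px of the prediction. The pink ones are clear of where the fingers will come down, so I'll descend and grip.

```bash
python3 -m pendant '[{"dx":0.002,"dy":0.0003,"dz":0.01,"rx":0,"ry":0,"rz":0,"hand":0.085},{"dx":0,"dy":0,"dz":0.02,"rx":0,"ry":0,"rz":0,"hand":0.085},{"dx":0,"dy":0,"dz":0.03,"rx":0,"ry":0,"rz":0,"hand":0.085},{"dx":0,"dy":0,"dz":0.024,"rx":0,"ry":0,"rz":0,"hand":0.085},{"dx":0,"dy":0,"dz":0.014,"rx":0,"ry":0,"rz":0,"hand":0.085},{"dx":0,"dy":0,"dz":0.006,"rx":0,"ry":0,"rz":0,"hand":0.085},{"dx":0,"dy":0,"dz":0,"rx":0,"ry":0,"rz":0,"hand":0.085}]'
python3 -m pendant '[{"dx":0,"dy":0,"dz":0,"rx":0,"ry":0,"rz":0,"hand":0.04},{"dx":0,"dy":0,"dz":0,"rx":0,"ry":0,"rz":0,"hand":0.04},{"dx":0,"dy":0,"dz":0,"rx":0,"ry":0,"rz":0,"hand":0.04},{"dx":0,"dy":0,"dz":0,"rx":0,"ry":0,"rz":0,"hand":0.04},{"dx":0,"dy":0,"dz":0,"rx":0,"ry":0,"rz":0,"hand":0.04},{"dx":0,"dy":0,"dz":0,"rx":0,"ry":0,"rz":0,"hand":0.04},{"dx":0,"dy":0,"dz":0,"rx":0,"ry":0,"rz":0,"hand":0.04},{"dx":0,"dy":0,"dz":0,"rx":0,"ry":0,"rz":0,"hand":0.04}]' 60
```

```text
clock: 2.85
position: [0.4123, 0.3163, 0.0246]
ee_rot: [-0.001, 0.706, 0.708, -0.002]
contact_force: [0.7, -0.0, -0.1]
width: 0.085
gripper_force: 0.0
clock: 3.52
position: [0.4135, 0.3172, 0.0267]
ee_rot: [0.0, 0.707, 0.708, 0.0]
contact_force: [0.5, 0.4, -0.2]
width: 0.0401
gripper_force: 0.0
```

```bash
python3 - <<'E'
from h import *
w=cam("wrist");s=cam("side")
print(proj(w,(.4135,.316,.039)),proj(w,manip.get_state()["position"]),proj(s,manip.get_state()["position"]))
cv2.imwrite("pics/g.png",np.vstack([w["frame"][150:400,120:540],cv2.resize(s["frame"][210:340,310:450],(420,390))[:345]])[:,:,::-1])
E
```

```text
(np.float64(323.97775952592116), np.float64(233.533049949142)) (np.float64(324.0757612338345), np.float64(223.7807047332419)) (np.float64(373.4938957936968), np.float64(291.90787541987845))
```

View pics/g.png

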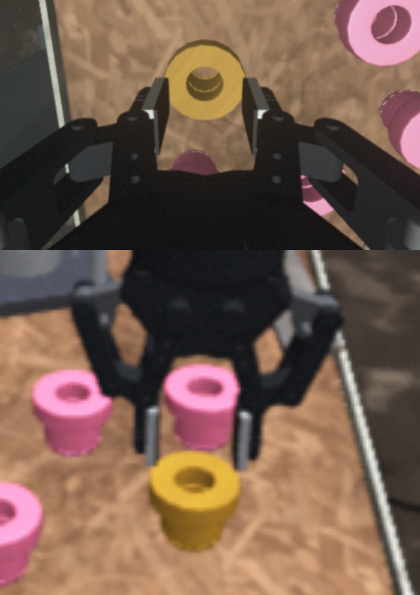

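The wrist and side crops show the finger tips just above the bush head, at side-crop row 465 against the head top at 453–495. The bush has not moved. At this opening the pads sit about 15 mm behind the TCP, so I'll reopen and go 12 mm lower.

```bash
python3 -m pendant '[{"dx":0,"dy":0,"dz":0,"rx":0,"ry":0,"rz":0,"hand":0.075},{"dx":0,"dy":0,"dz":0,"rx":0,"ry":0,"rz":0,"hand":0.075},{"dx":0,"dy":0,"dz":0,"rx":0,"ry":0,"rz":0,"hand":0.075},{"dx":0,"dy":0,"dz":0,"rx":0,"ry":0,"rz":0,"hand":0.075},{"dx":0,"dy":0,"dz":0,"rx":0,"ry":0,"rz":0,"hand":0.075},{"dx":-0.001,"dy":0,"dz":0.004,"rx":0,"ry":0,"rz":0,"hand":0.075},{"dx":0,"dy":0,"dz":0.004,"rx":0,"ry":0,"rz":0,"hand":0.075},{"dx":0,"dy":0,"dz":0.004,"rx":0,"ry":0,"rz":0,"hand":0.075},{"dx":0,"dy":0,"dz":0,"rx":0,"ry":0,"rz":0,"hand":0.075}]'
python3 -m pendant '[{"dx":0,"dy":0,"dz":0,"rx":0,"ry":0,"rz":0,"hand":0.04},{"dx":0,"dy":0,"dz":0,"rx":0,"ry":0,"rz":0,"hand":0.04},{"dx":0,"dy":0,"dz":0,"rx":0,"ry":0,"rz":0,"hand":0.04},{"dx":0,"dy":0,"dz":0,"rx":0,"ry":0,"rz":0,"hand":0.04},{"dx":0,"dy":0,"dz":0,"rx":0,"ry":0,"rz":0,"hand":0.04},{"dx":0,"dy":0,"dz":0,"rx":0,"ry":0,"rz":0,"hand":0.04},{"dx":0,"dy":0,"dz":0,"rx":0,"ry":0,"rz":0,"hand":0.04},{"dx":0,"dy":0,"dz":0,"rx":0,"ry":0,"rz":0,"hand":0.04}]' 60
```

```text
clock: 4.37
position: [0.4127, 0.3157, 0.0134]
ee_rot: [-0.0, 0.707, 0.708, -0.001]
contact_force: [-0.4, -0.6, -1.0]
width: 0.0749
gripper_force: 0.0
clock: 5.03
position: [0.4136, 0.3162, 0.0146]
ee_rot: [0.0, 0.707, 0.708, 0.0]
contact_force: [1.2, 0.1, 0.4]
width: 0.04
gripper_force: 0.0
```

```bash
python3 - <<'E'
from h import *
w=cam("wrist");s=cam("side");t=cam("top")
st=manip.get_state();print(st["width"],st["gripper_force"],st["position"])
b=blobs(w,(15,130,80),(30,255,255),300)
for c in b[:2]: print(cv2.boundingRect(c))
P=st["position"]
for dz in (0,.0187): print(proj(w,P+[0,0,dz]),proj(s,P+[0,0,dz]))
I=np.vstack([cv2.resize(w["frame"][180:300,220:430],(420,240)),cv2.resize(s["frame"][220:330,320:430],None,fx=3.2,fy=3.2)[:, :352].repeat(1,0)[:352,:352] if 0 else cv2.resize(s["frame"][220:310,320:425],(420,360))])
cv2.imwrite("pics/g2.png",I[:,:,::-1])
E
```

```text
0.039960406023842474 0.0 [0.41354765 0.31614317 0.01454418]
(283, 194, 83, 86)
(np.float64(324.09146866799665), np.float64(223.79930903434771)) (np.float64(373.1329503707239), np.float64(297.1938906510982))
(np.float64(323.97408675795117), np.float64(236.29245393521722)) (np.float64(373.6442895427583), np.float64(288.30737754609953))
```

View pics/g2.png

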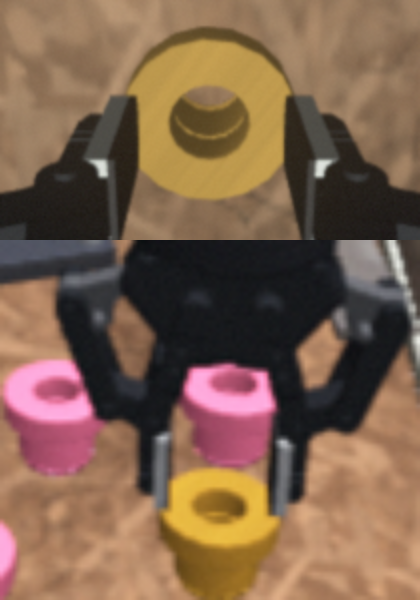

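The side and wrist crops show the tips still at about head-top level, roughly 25 mm behind the nominal TCP, and no contact. I'll calibrate by touch: lower the half-closed fingers slowly onto the head.

```bash
python3 -m pendant '[{"dx":0,"dy":0,"dz":0.001,"rx":0,"ry":0,"rz":0,"hand":0.04},{"dx":0,"dy":0,"dz":0.001,"rx":0,"ry":0,"rz":0,"hand":0.04},{"dx":0,"dy":0,"dz":0.001,"rx":0,"ry":0,"rz":0,"hand":0.04},{"dx":0,"dy":0,"dz":0,"rx":0,"ry":0,"rz":0,"hand":0.04}]'
python3 -m pendant '[{"dx":0,"dy":0,"dz":0.001,"rx":0,"ry":0,"rz":0,"hand":0.04},{"dx":0,"dy":0,"dz":0.001,"rx":0,"ry":0,"rz":0,"hand":0.04},{"dx":0,"dy":0,"dz":0,"rx":0,"ry":0,"rz":0,"hand":0.04}]'
python3 - <<'E'
from h import *
s=manip.get_state(); print(s["contact_force"],s["moment"],s["position"],s["width"])
E
```

```text
clock: 5.52
position: [0.4136, 0.3163, 0.0124]
ee_rot: [-0.0, 0.707, 0.708, 0.0]
contact_force: [-1.1, -2.3, 8.1]
width: 0.0401
gripper_force: 3.9
clock: 5.77
position: [0.4137, 0.3165, 0.0122]
ee_rot: [0.0, 0.707, 0.708, 0.001]
contact_force: [-3.3, -2.3, 21.2]
width: 0.04
gripper_force: 10.6
[-3.32433219 -2.3334944  21.18181466] [-0.35934665  0.95316471 -0.05997166] [0.41372083 0.31647198 0.01220226] 0.03995278834529518
```

Contact is at TCP z of about 0.0125, so at this opening the tips sit about 26 mm behind the TCP. I'll back off, open, go down to TCP z of about 0.002 and grip the head.

```bash
python3 -m pendant '[{"dx":0,"dy":0,"dz":-0.006,"rx":0,"ry":0,"rz":0,"hand":0.04},{"dx":0,"dy":0,"dz":-0.002,"rx":0,"ry":0,"rz":0,"hand":0.075},{"dx":0,"dy":0,"dz":0,"rx":0,"ry":0,"rz":0,"hand":0.075},{"dx":0,"dy":0,"dz":0,"rx":0,"ry":0,"rz":0,"hand":0.075},{"dx":0,"dy":0,"dz":0,"rx":0,"ry":0,"rz":0,"hand":0.075},{"dx":0,"dy":0,"dz":0,"rx":0,"ry":0,"rz":0,"hand":0.075},{"dx":0,"dy":0,"dz":0.005,"rx":0,"ry":0,"rz":0,"hand":0.075},{"dx":0,"dy":0,"dz":0.005,"rx":0,"ry":0,"rz":0,"hand":0.075},{"dx":0,"dy":0,"dz":0.004,"rx":0,"ry":0,"rz":0,"hand":0.075},{"dx":0,"dy":0,"dz":0.001,"rx":0,"ry":0,"rz":0,"hand":0.075},{"dx":0,"dy":0,"dz":0,"rx":0,"ry":0,"rz":0,"hand":0.075}]'
python3 -m pendant '[{"dx":0,"dy":0,"dz":0,"rx":0,"ry":0,"rz":0,"hand":0.04},{"dx":0,"dy":0,"dz":0,"rx":0,"ry":0,"rz":0,"hand":0.04},{"dx":0,"dy":0,"dz":0,"rx":0,"ry":0,"rz":0,"hand":0.04},{"dx":0,"dy":0,"dz":0,"rx":0,"ry":0,"rz":0,"hand":0.04},{"dx":0,"dy":0,"dz":0,"rx":0,"ry":0,"rz":0,"hand":0.04},{"dx":0,"dy":0,"dz":0,"rx":0,"ry":0,"rz":0,"hand":0.04},{"dx":0,"dy":0,"dz":0,"rx":0,"ry":0,"rz":0,"hand":0.04},{"dx":0,"dy":0,"dz":0,"rx":0,"ry":0,"rz":0,"hand":0.04}]' 60
```

```text
clock: 6.68
position: [0.413, 0.3158, 0.0018]
ee_rot: [-0.0, 0.707, 0.708, -0.001]
contact_force: [-0.2, 1.1, -0.2]
width: 0.075
gripper_force: 0.0
clock: 7.35
position: [0.414, 0.3164, 0.0033]
ee_rot: [0.0, 0.707, 0.708, 0.001]
contact_force: [-2.0, 0.2, 5.3]
width: 0.0471
gripper_force: 60.9
```

Gripped at 60 N, with width 47 mm. I'll lift and check the hold.

```bash
python3 -m pendant '[{"dx":0,"dy":0,"dz":-0.005,"rx":0,"ry":0,"rz":0,"hand":0.04},{"dx":0,"dy":0,"dz":-0.01,"rx":0,"ry":0,"rz":0,"hand":0.04},{"dx":0,"dy":0,"dz":-0.02,"rx":0,"ry":0,"rz":0,"hand":0.04},{"dx":0,"dy":0,"dz":-0.03,"rx":0,"ry":0,"rz":0,"hand":0.04},{"dx":0,"dy":0,"dz":-0.03,"rx":0,"ry":0,"rz":0,"hand":0.04},{"dx":0,"dy":0,"dz":-0.02,"rx":0,"ry":0,"rz":0,"hand":0.04},{"dx":0,"dy":0,"dz":-0.01,"rx":0,"ry":0,"rz":0,"hand":0.04},{"dx":0,"dy":0,"dz":0,"rx":0,"ry":0,"rz":0,"hand":0.04}]' 60
python3 - <<'E'
from h import *
w=cam("wrist");s=cam("side");t=cam("top")
st=manip.get_state();P=st["position"]; print(P,st["width"],st["contact_force"])
for n,d in (("w",w),("s",s),("t",t)):
    b=blobs(d,(15,130,80),(30,255,255),60)
    for c in b[:2]: print(n,cv2.boundingRect(c),cv2.fitEllipse(c)[0])
    print([np.round(proj(d,P+[0,0,k]),1) for k in (0,.0187,.035)])
f=s["frame"].copy()
A=cv2.resize(w["frame"][170:310,200:450],(600,336));B=cv2.resize(f[180:280,320:430],(286,260));
I=np.zeros((600,600,3),np.uint8);I[:336]=A;I[340:600,:286]=B;I[340:600,300:]=cv2.resize(t["frame"][200:287,150:250],(300,260))
cv2.imwrite("pics/g3.png",I[:,:,::-1])
E
```

```text
clock: 8.02
position: [0.415, 0.317, 0.1302]
ee_rot: [0.001, 0.707, 0.708, 0.003]
contact_force: [-1.2, 0.0, -1.6]
width: 0.0473
gripper_force: 62.0
[0.41240366 0.31547633 0.12622137] 0.047419800450522374 [-0.39286363 -0.22841385 -2.48571092]
w (279, 200, 93, 92) (325.1771240234375, 245.49632263183594)
w (236, 16, 25, 15) (249.3037872314453, 22.71232032775879)
[array([320.1, 223.7]), array([319.7, 235.8]), array([319.3, 248.7])]
s (107, 175, 97, 64) (155.2493438720703, 206.99639892578125)
s (362, 212, 33, 35) (377.6080322265625, 227.68121337890625)
[array([377.1, 240.2]), array([377.8, 229.7]), array([378.3, 220.3])]
t (436, 0, 138, 10) (503.85699462890625, 3.7949676513671875)
t (178, 297, 38, 30) (193.4514617919922, 308.33367919921875)
[array([184.3, 256.1]), array([181.9, 256.5]), array([179.7, 256.9])]
```

View pics/g3.png

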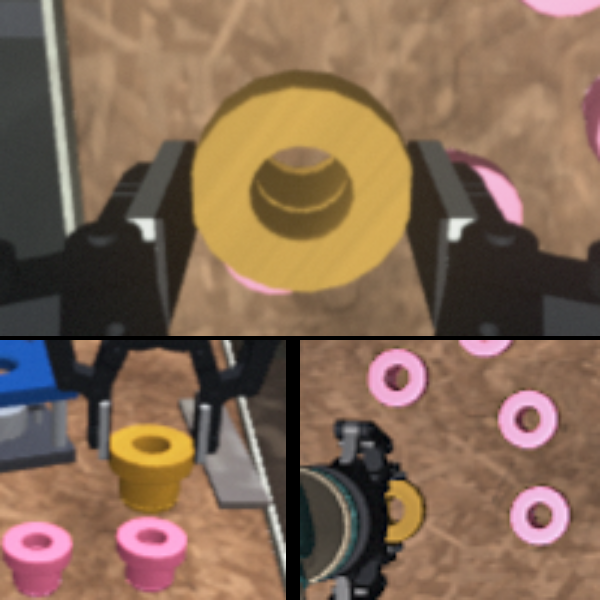

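The wrist crop shows the bush upright and centred between the pads, head at (326,248) full-frame. Its head top is about 35 mm above the TCP, as predicted. Next I'll fix the hole centre directly and go over it.

```bash
python3 - <<'E'
from h import *
t=cam("top")
hsv=cv2.cvtColor(t["frame"],cv2.COLOR_RGB2HSV); m=cv2.inRange(hsv,np.array((100,100,50)),np.array((122,255,255)))
k=np.zeros_like(m);k[165:245,270:350]=1;m*=k
cs,h=cv2.findContours(m,cv2.RETR_CCOMP,cv2.CHAIN_APPROX_NONE)
for c,hh in zip(cs,h[0]):
    if hh[3]>=0 and cv2.contourArea(c)>80: e=cv2.fitEllipse(c); print(e,cast(t,e[0],.08))
go((.541,.026,.128),0)
E
```

```text
((309.907958984375, 205.60250854492188), (17.214256286621094, 18.09260368347168), 102.52267456054688) [0.53981983 0.02488404 0.08      ]
pos [0.4123 0.3154 0.1259] yaw 0.07 shift mm [-289.6  128.4   -2. ]
rotvec deg [-0.18  0.1   0.07]
```

```bash
python3 -m pendant '[{"dx":-0.012,"dy":0.005,"dz":-0.001,"rx":0,"ry":0,"rz":0,"hand":0.04},{"dx":-0.024,"dy":0.011,"dz":-0.001,"rx":0,"ry":0,"rz":0,"hand":0.04},{"dx":-0.03,"dy":0.013,"dz":-0.001,"rx":0,"ry":0,"rz":0,"hand":0.04},{"dx":-0.03,"dy":0.013,"dz":-0.001,"rx":0,"ry":0,"rz":0,"hand":0.04},{"dx":-0.03,"dy":0.013,"dz":0,"rx":0,"ry":0,"rz":0,"hand":0.04},{"dx":-0.03,"dy":0.013,"dz":0,"rx":0,"ry":0,"rz":0,"hand":0.04},{"dx":-0.03,"dy":0.013,"dz":0,"rx":0,"ry":0,"rz":0,"hand":0.04},{"dx":-0.03,"dy":0.013,"dz":0,"rx":0,"ry":0,"rz":0,"hand":0.04},{"dx":-0.03,"dy":0.013,"dz":0,"rx":0,"ry":0,"rz":0,"hand":0.04},{"dx":-0.024,"dy":0.011,"dz":0,"rx":0,"ry":0,"rz":0,"hand":0.04},{"dx":-0.014,"dy":0.007,"dz":0,"rx":0,"ry":0,"rz":0,"hand":0.04},{"dx":-0.0055,"dy":0.003,"dz":0,"rx":0,"ry":0,"rz":0,"hand":0.04}]' 60
python3 -m pendant '[{"dx":0,"dy":0,"dz":0,"rx":0,"ry":0,"rz":0,"hand":0.04},{"dx":0,"dy":0,"dz":0,"rx":0,"ry":0,"rz":0,"hand":0.04},{"dx":0,"dy":0,"dz":0,"rx":0,"ry":0,"rz":0,"hand":0.04},{"dx":0,"dy":0,"dz":0,"rx":0,"ry":0,"rz":0,"hand":0.04}]' 60
python3 - <<'E'
from h import *
for i in range(3): go((.541,.026,.098),0); cam("wrist")
E
```

```text
clock: 9.22
position: [0.5421, 0.0243, 0.1297]
ee_rot: [-0.001, 0.708, 0.707, -0.001]
contact_force: [0.6, -0.1, -0.8]
width: 0.0469
gripper_force: 62.0
clock: 9.55
position: [0.541, 0.0281, 0.1312]
ee_rot: [-0.001, 0.706, 0.708, -0.0]
contact_force: [0.5, -0.4, -2.7]
width: 0.0469
gripper_force: 62.0
pos [0.541  0.0281 0.1312] yaw 0.16 shift mm [-2.1 -0.  33.2]
rotvec deg [-0.06 -0.03  0.16]
pos [0.5412 0.0279 0.1314] yaw 0.16 shift mm [-2.  -0.2 33.4]
rotvec deg [-0.03 -0.02  0.16]
pos [0.5414 0.0278 0.1315] yaw 0.16 shift mm [-1.8 -0.4 33.5]
rotvec deg [-0.01 -0.02  0.16]
```

```bash
python3 -m pendant '[{"dx":-0.001,"dy":-0.0003,"dz":0.008,"rx":0,"ry":0,"rz":0,"hand":0.04},{"dx":-0.0007,"dy":0,"dz":0.014,"rx":0,"ry":0,"rz":0,"hand":0.04},{"dx":0,"dy":0,"dz":0.013,"rx":0,"ry":0,"rz":0,"hand":0.04},{"dx":0,"dy":0,"dz":0.006,"rx":0,"ry":0,"rz":0,"hand":0.04},{"dx":0,"dy":0,"dz":0,"rx":0,"ry":0,"rz":0,"hand":0.04},{"dx":0,"dy":0,"dz":0,"rx":0,"ry":0,"rz":0,"hand":0.04},{"dx":0,"dy":0,"dz":0,"rx":0,"ry":0,"rz":0,"hand":0.04}]' 60
python3 -m pendant '[{"dx":0,"dy":0,"dz":0.002,"rx":0,"ry":0,"rz":0,"hand":0.04},{"dx":0,"dy":0,"dz":0.002,"rx":0,"ry":0,"rz":0,"hand":0.04},{"dx":0,"dy":0,"dz":0.002,"rx":0,"ry":0,"rz":0,"hand":0.04},{"dx":0,"dy":0,"dz":0.002,"rx":0,"ry":0,"rz":0,"hand":0.04},{"dx":0,"dy":0,"dz":0.002,"rx":0,"ry":0,"rz":0,"hand":0.04},{"dx":0,"dy":0,"dz":0.002,"rx":0,"ry":0,"rz":0,"hand":0.04}]' 60
python3 -c "
from h import *
go((.541,.026,.06),0)"
```

```text
clock: 10.28
position: [0.5422, 0.0251, 0.091]
ee_rot: [0.0, 0.707, 0.708, 0.0]
contact_force: [1.0, 0.1, -1.5]
width: 0.047
gripper_force: 62.0
clock: 10.78
position: [0.5416, 0.0251, 0.0783]
ee_rot: [-0.0, 0.707, 0.708, 0.0]
contact_force: [-0.4, -0.5, -0.3]
width: 0.0473
gripper_force: 62.0
pos [0.5416 0.0251 0.0783] yaw 0.07 shift mm [ 0.9 -0.6 18.3]
rotvec deg [ 0.   -0.01  0.07]
```

```bash
python3 -m pendant '[{"dx":0,"dy":0,"dz":0.002,"rx":0,"ry":0,"rz":0,"hand":0.04},{"dx":0,"dy":0,"dz":0.002,"rx":0,"ry":0,"rz":0,"hand":0.04},{"dx":0,"dy":0,"dz":0.002,"rx":0,"ry":0,"rz":0,"hand":0.04},{"dx":0,"dy":0,"dz":0.002,"rx":0,"ry":0,"rz":0,"hand":0.04},{"dx":0,"dy":0,"dz":0.002,"rx":0,"ry":0,"rz":0,"hand":0.04},{"dx":0,"dy":0,"dz":0.002,"rx":0,"ry":0,"rz":0,"hand":0.04},{"dx":0,"dy":0,"dz":0.001,"rx":0,"ry":0,"rz":0,"hand":0.04},{"dx":0,"dy":0,"dz":0,"rx":0,"ry":0,"rz":0,"hand":0.04}]' 60
python3 -m pendant '[{"dx":0,"dy":0,"dz":0.0015,"rx":0,"ry":0,"rz":0,"hand":0.04},{"dx":0,"dy":0,"dz":0.0015,"rx":0,"ry":0,"rz":0,"hand":0.04},{"dx":0,"dy":0,"dz":0.001,"rx":0,"ry":0,"rz":0,"hand":0.04},{"dx":0,"dy":0,"dz":0,"rx":0,"ry":0,"rz":0,"hand":0.04}]' 60
```

```text
clock: 11.45
position: [0.5413, 0.0251, 0.0652]
ee_rot: [-0.0, 0.707, 0.708, -0.0]
contact_force: [-0.2, -0.1, -1.1]
width: 0.0472
gripper_force: 62.0
clock: 11.78
position: [0.5414, 0.0251, 0.0612]
ee_rot: [-0.0, 0.707, 0.708, -0.0]
contact_force: [0.9, 0.2, -1.8]
width: 0.0472
gripper_force: 62.0
```

```bash
python3 -m pendant '[{"dx":0,"dy":0,"dz":0.001,"rx":0,"ry":0,"rz":0,"hand":0.04},{"dx":0,"dy":0,"dz":0.001,"rx":0,"ry":0,"rz":0,"hand":0.04},{"dx":0,"dy":0,"dz":0,"rx":0,"ry":0,"rz":0,"hand":0.04}]' 60
python3 -m pendant '[{"dx":0,"dy":0,"dz":0.001,"rx":0,"ry":0,"rz":0,"hand":0.04},{"dx":0,"dy":0,"dz":0.001,"rx":0,"ry":0,"rz":0,"hand":0.04},{"dx":0,"dy":0,"dz":0,"rx":0,"ry":0,"rz":0,"hand":0.04}]' 60
```

```text
clock: 12.03
position: [0.5415, 0.0251, 0.0593]
ee_rot: [-0.0, 0.707, 0.708, -0.0]
contact_force: [0.2, 0.2, -2.5]
width: 0.0473
gripper_force: 62.0
clock: 12.28
position: [0.5417, 0.0251, 0.0586]
ee_rot: [0.0, 0.707, 0.708, 0.0]
contact_force: [-2.2, 0.6, 5.3]
width: 0.0472
gripper_force: 62.7
```

Contact at TCP z of 0.0586, where a seated bush should give 0.0583. Releasing and rising.

```bash
python3 -m pendant '[{"dx":0,"dy":0,"dz":0,"rx":0,"ry":0,"rz":0,"hand":0.07},{"dx":0,"dy":0,"dz":0,"rx":0,"ry":0,"rz":0,"hand":0.07},{"dx":0,"dy":0,"dz":0,"rx":0,"ry":0,"rz":0,"hand":0.07},{"dx":0,"dy":0,"dz":0,"rx":0,"ry":0,"rz":0,"hand":0.07},{"dx":0,"dy":0,"dz":0,"rx":0,"ry":0,"rz":0,"hand":0.07},{"dx":0,"dy":0,"dz":-0.005,"rx":0,"ry":0,"rz":0,"hand":0.07},{"dx":0,"dy":0,"dz":-0.015,"rx":0,"ry":0,"rz":0,"hand":0.07},{"dx":0,"dy":0,"dz":-0.03,"rx":0,"ry":0,"rz":0,"hand":0.07},{"dx":0,"dy":0,"dz":-0.035,"rx":0,"ry":0,"rz":0,"hand":0.07},{"dx":0,"dy":0,"dz":-0.035,"rx":0,"ry":0,"rz":0,"hand":0.07},{"dx":0,"dy":0,"dz":-0.025,"rx":0,"ry":0,"rz":0,"hand":0.07},{"dx":0,"dy":0,"dz":-0.015,"rx":0,"ry":0,"rz":0,"hand":0.07}]'
python3 -m pendant '[{"dx":0,"dy":0,"dz":0,"rx":0,"ry":0,"rz":0,"hand":0.07},{"dx":0,"dy":0,"dz":0,"rx":0,"ry":0,"rz":0,"hand":0.07},{"dx":0,"dy":0,"dz":0,"rx":0,"ry":0,"rz":0,"hand":0.07},{"dx":0,"dy":0,"dz":0,"rx":0,"ry":0,"rz":0,"hand":0.07},{"dx":0,"dy":0,"dz":0,"rx":0,"ry":0,"rz":0,"hand":0.07},{"dx":0,"dy":0,"dz":0,"rx":0,"ry":0,"rz":0,"hand":0.07}]'
python3 - <<'E'
from h import *
w=cam("wrist");s=cam("side");t=cam("top")
print(manip.get_state()["position"])
for n,d in (("w",w),("s",s)):
    b=blobs(d,(15,130,80),(30,255,255),150)
    for c in b[:3]: print(n,cv2.boundingRect(c),cv2.fitEllipse(c))
print("exp",proj(w,(.541,.0255,.094)),proj(s,(.541,.0255,.094)))
for n,d in (("w",w),("s",s),("t",t)): cv2.imwrite(f"pics/{n}5.png",d["frame"][:,:,::-1])
I=np.zeros((600,800,3),np.uint8);I[:400,:640]=w["frame"];I[400:,:300]=cv2.resize(s["frame"][170:240,270:375],(300,200));I[400:,310:610]=cv2.resize(s["frame"][105:195,300:435],(300,200))
cv2.imwrite("pics/p5.png",I[:,:,::-1])
E
```

```text
clock: 13.28
position: [0.5431, 0.025, 0.2216]
ee_rot: [0.002, 0.707, 0.708, 0.002]
contact_force: [0.1, -0.4, -0.0]
width: 0.0698
gripper_force: 0.0
clock: 13.78
position: [0.541, 0.0251, 0.2162]
ee_rot: [-0.001, 0.707, 0.708, -0.001]
contact_force: [0.1, -0.1, -0.2]
width: 0.0701
gripper_force: 0.0
[0.54141269 0.02506852 0.21694292]
w (304, 157, 45, 45) ((326.1264953613281, 179.001953125), (43.51247024536133, 43.728633880615234), 78.15206146240234)
w (455, 157, 35, 39) ((471.72613525390625, 176.17425537109375), (29.242658615112305, 41.97654342651367), 36.352718353271484)
w (560, 285, 31, 47) ((575.3387451171875, 306.564453125), (24.263383865356445, 48.05699920654297), 12.51599407196045)
s (107, 174, 97, 70) ((152.98519897460938, 208.91062927246094), (26.17129898071289, 115.0013427734375), 52.066307067871094)
s (307, 180, 20, 13) ((316.6616516113281, 185.8997039794922), (12.175806999206543, 20.281126022338867), 90.85363006591797)
exp (np.float64(324.87260412195087), np.float64(179.07513188931756)) (np.float64(316.5679935409608), np.float64(182.8814451634891))
```

View pics/p5.png

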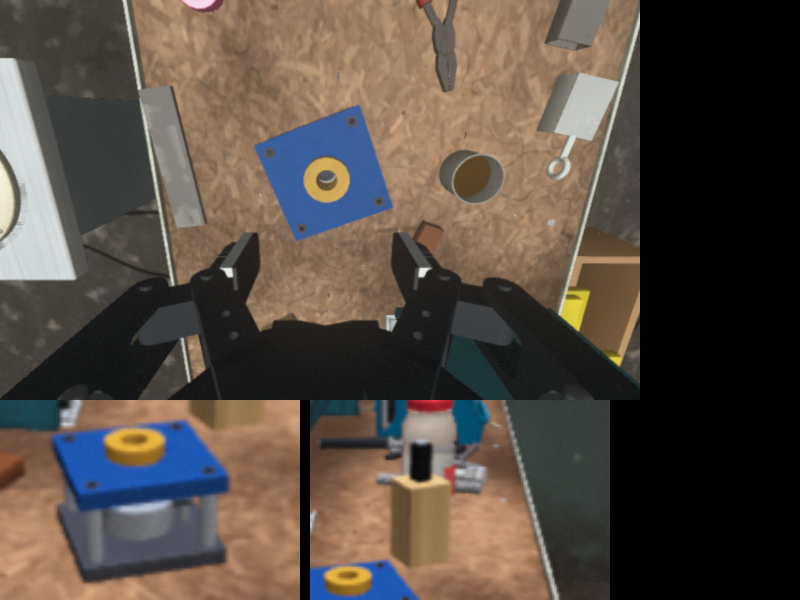

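The bush sits flat on the plate, in wrist at (326,179) against a predicted (325,179). In the side crop its head lies on the plate, and the rod stands upright in its stand. Now over to the rod.

```bash
python3 -m pendant '[{"dx":-0.012,"dy":-0.003,"dz":0,"rx":0,"ry":0,"rz":0,"hand":0.07},{"dx":-0.024,"dy":-0.006,"dz":0,"rx":0,"ry":0,"rz":0,"hand":0.07},{"dx":-0.03,"dy":-0.007,"dz":0,"rx":0,"ry":0,"rz":0,"hand":0.07},{"dx":-0.03,"dy":-0.007,"dz":0,"rx":0,"ry":0,"rz":0,"hand":0.07},{"dx":-0.03,"dy":-0.007,"dz":0,"rx":0,"ry":0,"rz":0,"hand":0.07},{"dx":-0.03,"dy":-0.007,"dz":0,"rx":0,"ry":0,"rz":0,"hand":0.07},{"dx":-0.03,"dy":-0.007,"dz":0,"rx":0,"ry":0,"rz":0,"hand":0.07},{"dx":-0.03,"dy":-0.007,"dz":0,"rx":0,"ry":0,"rz":0,"hand":0.07},{"dx":-0.03,"dy":-0.007,"dz":0,"rx":0,"ry":0,"rz":0,"hand":0.07},{"dx":-0.021,"dy":-0.005,"dz":0,"rx":0,"ry":0,"rz":0,"hand":0.07},{"dx":-0.01,"dy":-0.003,"dz":0,"rx":0,"ry":0,"rz":0,"hand":0.07},{"dx":-0.004,"dy":-0.001,"dz":0,"rx":0,"ry":0,"rz":0,"hand":0.07}]'
python3 -m pendant '[{"dx":0,"dy":0,"dz":0,"rx":0,"ry":0,"rz":0,"hand":0.07},{"dx":0,"dy":0,"dz":0,"rx":0,"ry":0,"rz":0,"hand":0.07},{"dx":0,"dy":0,"dz":0,"rx":0,"ry":0,"rz":0,"hand":0.07},{"dx":0,"dy":0,"dz":0,"rx":0,"ry":0,"rz":0,"hand":0.07},{"dx":0,"dy":0,"dz":0,"rx":0,"ry":0,"rz":0,"hand":0.07},{"dx":0,"dy":0,"dz":0,"rx":0,"ry":0,"rz":0,"hand":0.07}]'
python3 - <<'E'
from h import *
w=cam("wrist"); cv2.imwrite("pics/w6.png",w["frame"][:,:,::-1])
e=proj(w,(.474,-.256,.163)); print("exp",e); u,v=map(int,e)
roi=(u-60,v-50,u+60,min(v+60,235))
b=blobs(w,(0,0,0),(180,255,60),80,roi)
for c in b[:3]:
    r=cv2.minAreaRect(c); P=np.array([cast(w,p,.162) for p in cv2.boxPoints(r)]); print("handle",r,np.round(P,4).tolist(),P.mean(0),[np.linalg.norm(P[i]-P[i-1]).round(4) for i in range(4)])
b=blobs(w,(10,50,90),(28,200,255),500)
for c in b[:2]:
    r=cv2.minAreaRect(c); print("wood",r)
cv2.imwrite("pics/w6c.png",cv2.resize(w["frame"][v-70:v+70,u-90:u+90],None,fx=4.4,fy=4.2,interpolation=2)[:,:,::-1]); print(u-90,v-70)
E
```

```text
clock: 14.93
position: [0.474, -0.2579, 0.2173]
ee_rot: [-0.0, 0.708, 0.707, -0.0]
contact_force: [-1.1, 1.2, 0.4]
width: 0.0699
gripper_force: 0.0
clock: 15.43
position: [0.4752, -0.2553, 0.2176]
ee_rot: [0.0, 0.706, 0.708, 0.0]
contact_force: [0.0, -0.2, 0.1]
width: 0.0692
gripper_force: 0.0
exp (np.float64(322.9146761387989), np.float64(199.27910011733536))
handle ((326.2955627441406, 185.224853515625), (28.160615921020508, 20.558319091796875), 2.0454084873199463) [[0.4649, -0.2526, 0.162], [0.4657, -0.2353, 0.162], [0.4884, -0.2361, 0.162], [0.4881, -0.2534, 0.162]] [ 0.47676145 -0.24436741  0.162     ] [np.float64(0.0233), np.float64(0.0173), np.float64(0.0228), np.float64(0.0174)]
wood ((412.5, 165.5), (331.0, 453.0), 90.0)
wood ((490.4638671875, 216.27432250976562), (47.565494537353516, 139.53005981445312), 7.507347106933594)
232 129
```

View pics/w6c.png

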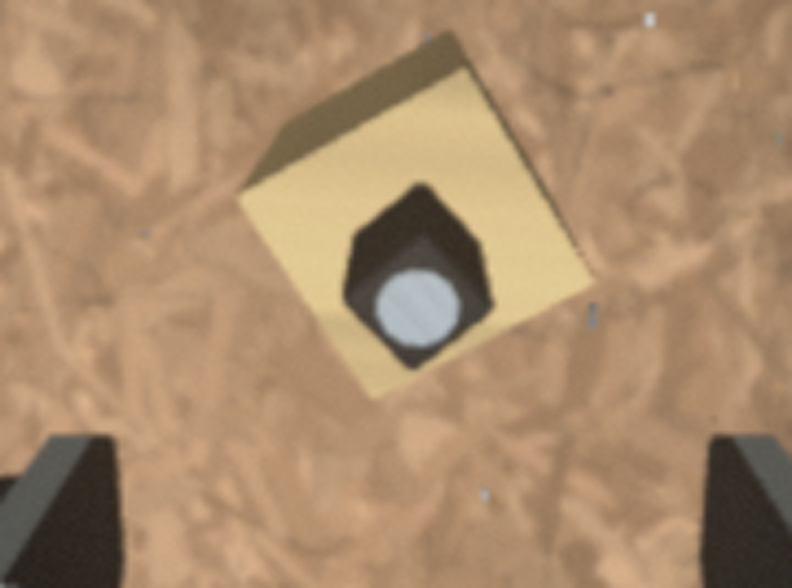

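The crop shows the stand and the handle's square top at about 45°, with its button at crop (418,308), full-frame (327,202). Now an exact centre and angle from the pixels.

```bash
python3 - <<'E'
from h import *
w=cam("wrist"); print(np.round(manip.get_state()["qpos"],2))
hsv=cv2.cvtColor(w["frame"],cv2.COLOR_RGB2HSV)
roi=(305,165,350,225)
b=blobs(w,(0,0,130),(180,60,255),80,roi)
c=b[0]; e=cv2.fitEllipse(c); print("button",e,cast(w,e[0],.165))
g=cv2.GaussianBlur(w["frame"],(3,3),0); m=((g.max(2)<115)).astype(np.uint8)
m[:165]=0;m[225:]=0;m[:,:300]=0;m[:,355:]=0
x=cv2.drawContours(m.copy(),[c],-1,1,-1); x=cv2.morphologyEx(x,cv2.MORPH_CLOSE,np.ones((3,3),np.uint8))
cs,_=cv2.findContours(x,cv2.RETR_EXTERNAL,cv2.CHAIN_APPROX_NONE); h=max(cs,key=cv2.contourArea).reshape(-1,2).astype(float)
L=h[h[:,0].argmin()];Rr=h[h[:,0].argmax()];B=h[h[:,1].argmax()]; print(L,Rr,B)
L[1]=h[h[:,0]==L[0]][:,1].max(); Rr[1]=h[h[:,0]==Rr[0]][:,1].max()
for A,lo,hi in ((L,L[0]+2,B[0]-2),(Rr,B[0]+2,Rr[0]-2)):
    p=h[(h[:,0]>=lo)&(h[:,0]<=hi)&(h[:,1]>A[1])]
    W=np.array([cast(w,q,.162)[:2] for q in p],np.float32); vx,vy,x0,y0=cv2.fitLine(W,cv2.DIST_L2,0,.01,.01).ravel()
    print(len(p),"edge world ang",np.degrees(np.arctan2(vy,vx))%180,"dist from button",abs(np.cross([vx,vy],cast(w,e[0],.165)[:2]-[x0,y0])))
E
```

```text
[-0.62  0.22  1.56  0.    1.37 -0.62]
button ((326.4473571777344, 201.57025146484375), (17.248018264770508, 17.795461654663086), 119.03736114501953) [ 0.47689955 -0.25749268  0.165     ]
[310. 197.] [343. 201.] [324. 215.]
12 edge world ang 131.3189 dist from button 0.009614081046012753
17 edge world ang 40.86501 dist from button 0.009820371391486792<stdin>:16: DeprecationWarning: Arrays of 2-dimensional vectors are deprecated. Use arrays of 3-dimensional vectors instead. (deprecated in NumPy 2.0)
```

```bash
python3 -m pendant '[{"dx":0,"dy":0,"dz":0,"rx":0,"ry":0,"rz":-4,"hand":0.06},{"dx":0,"dy":0,"dz":0,"rx":0,"ry":0,"rz":-7,"hand":0.06},{"dx":0,"dy":0,"dz":0,"rx":0,"ry":0,"rz":-7,"hand":0.06},{"dx":0,"dy":0,"dz":0,"rx":0,"ry":0,"rz":-7,"hand":0.06},{"dx":0,"dy":0,"dz":0,"rx":0,"ry":0,"rz":-7,"hand":0.06},{"dx":0,"dy":0,"dz":0,"rx":0,"ry":0,"rz":-6,"hand":0.06},{"dx":0,"dy":0,"dz":0,"rx":0,"ry":0,"rz":-4,"hand":0.06},{"dx":0,"dy":0,"dz":0,"rx":0,"ry":0,"rz":0,"hand":0.06},{"dx":0,"dy":0,"dz":0,"rx":0,"ry":0,"rz":0,"hand":0.06},{"dx":0,"dy":0,"dz":0,"rx":0,"ry":0,"rz":0,"hand":0.06},{"dx":0,"dy":0,"dz":0,"rx":0,"ry":0,"rz":0,"hand":0.06},{"dx":0,"dy":0,"dz":0,"rx":0,"ry":0,"rz":0,"hand":0.06}]'
python3 - <<'E'
from h import *
w=cam("wrist")
e0=proj(w,(.4769,-.2575,.165)); u,v=map(int,e0)
b=blobs(w,(0,0,130),(180,60,255),80,(u-22,v-22,u+23,v+23))
e=cv2.fitEllipse(b[0]); P=cast(w,e[0],.165); print(e0,e,P)
go((P[0],P[1],.106),42)
E
```

```text
clock: 16.53
position: [0.4749, -0.256, 0.2175]
ee_rot: [-0.0, 0.406, 0.914, 0.0]
contact_force: [-0.6, -0.6, -0.0]
width: 0.0599
gripper_force: 0.0
(np.float64(325.7425395242849), np.float64(201.70431406692276)) ((325.4648132324219, 201.58753967285156), (16.979215621948242, 17.51849937438965), 96.77110290527344) [ 0.47666368 -0.2575776   0.165     ]
pos [ 0.4749 -0.256   0.2175] yaw 42.04 shift mm [ -2.3   0.2 111.5]
rotvec deg [0.01 0.   0.04]
```

```bash
python3 -m pendant '[{"dx":-0.0023,"dy":0.0002,"dz":0.01,"rx":0,"ry":0,"rz":0,"hand":0.06},{"dx":0,"dy":0,"dz":0.015,"rx":0,"ry":0,"rz":0,"hand":0.06},{"dx":0,"dy":0,"dz":0.02,"rx":0,"ry":0,"rz":0,"hand":0.06},{"dx":0,"dy":0,"dz":0.02,"rx":0,"ry":0,"rz":0,"hand":0.06},{"dx":0,"dy":0,"dz":0.02,"rx":0,"ry":0,"rz":0,"hand":0.06},{"dx":0,"dy":0,"dz":0.014,"rx":0,"ry":0,"rz":0,"hand":0.06},{"dx":0,"dy":0,"dz":0.008,"rx":0,"ry":0,"rz":0,"hand":0.06},{"dx":0,"dy":0,"dz":0.004,"rx":0,"ry":0,"rz":0,"hand":0.06},{"dx":0,"dy":0,"dz":0,"rx":0,"ry":0,"rz":0,"hand":0.06},{"dx":0,"dy":0,"dz":0,"rx":0,"ry":0,"rz":0,"hand":0.06},{"dx":0,"dy":0,"dz":0,"rx":0,"ry":0,"rz":0,"hand":0.06},{"dx":0,"dy":0,"dz":0,"rx":0,"ry":0,"rz":0,"hand":0.06}]'
python3 -m pendant '[{"dx":0,"dy":0,"dz":0,"rx":0,"ry":0,"rz":0,"hand":0.05},{"dx":0,"dy":0,"dz":0,"rx":0,"ry":0,"rz":0,"hand":0.04},{"dx":0,"dy":0,"dz":0,"rx":0,"ry":0,"rz":0,"hand":0.03},{"dx":0,"dy":0,"dz":0,"rx":0,"ry":0,"rz":0,"hand":0.025},{"dx":0,"dy":0,"dz":0,"rx":0,"ry":0,"rz":0,"hand":0.02},{"dx":0,"dy":0,"dz":0,"rx":0,"ry":0,"rz":0,"hand":0.015},{"dx":0,"dy":0,"dz":0,"rx":0,"ry":0,"rz":0,"hand":0.012},{"dx":0,"dy":0,"dz":0,"rx":0,"ry":0,"rz":0,"hand":0.012},{"dx":0,"dy":0,"dz":0,"rx":0,"ry":0,"rz":0,"hand":0.012},{"dx":0,"dy":0,"dz":0,"rx":0,"ry":0,"rz":0,"hand":0.012}]' 60
python3 - <<'E'
from h import *
w=cam("wrist"); go((.4767,-.2576,.106),42)
e0=proj(w,(.4767,-.2576,.165)); u,v=map(int,e0)
b=blobs(w,(0,0,130),(180,60,255),80,(u-35,v-35,u+35,v+35)); e=cv2.fitEllipse(b[0]); print(e0,e,cast(w,e[0],.165))
s=manip.get_state(); print(s["contact_force"],s["moment"],s["width"],s["gripper_force"])
E
```

```text
clock: 17.58
position: [0.4773, -0.258, 0.1075]
ee_rot: [0.001, 0.406, 0.914, -0.0]
contact_force: [0.7, -0.2, -0.8]
width: 0.06
gripper_force: 0.0
clock: 18.42
position: [0.4767, -0.2577, 0.1068]
ee_rot: [0.0, 0.406, 0.914, -0.0]
contact_force: [-1.3, 0.9, 4.3]
width: 0.0212
gripper_force: 58.5
pos [ 0.4767 -0.2577  0.1068] yaw 42.07 shift mm [0.1 0.  0.8]
rotvec deg [0.01 0.02 0.07]
(np.float64(325.1984238205284), np.float64(273.9886417706994)) ((325.1041259765625, 273.63720703125), (29.382080078125, 33.59390640258789), 92.27027893066406) [ 0.47655237 -0.25749796  0.165     ]
[-0.90854034  0.17824251  5.39498753] [ 0.10934836  0.13949324 -0.00543377] 0.021196600084933195 58.50396931171417
```

```bash
python3 -m pendant '[{"dx":0,"dy":0,"dz":-0.003,"rx":0,"ry":0,"rz":0,"hand":0.012},{"dx":0,"dy":0,"dz":-0.006,"rx":0,"ry":0,"rz":0,"hand":0.012},{"dx":0,"dy":0,"dz":-0.011,"rx":0,"ry":0,"rz":0,"hand":0.012},{"dx":0,"dy":0,"dz":-0.015,"rx":0,"ry":0,"rz":0,"hand":0.012},{"dx":0,"dy":0,"dz":-0.017,"rx":0,"ry":0,"rz":0,"hand":0.012},{"dx":0,"dy":0,"dz":-0.018,"rx":0,"ry":0,"rz":0,"hand":0.012},{"dx":0,"dy":0,"dz":-0.018,"rx":0,"ry":0,"rz":0,"hand":0.012},{"dx":0,"dy":0,"dz":-0.016,"rx":0,"ry":0,"rz":0,"hand":0.012},{"dx":0,"dy":0,"dz":-0.012,"rx":0,"ry":0,"rz":0,"hand":0.012},{"dx":0,"dy":0,"dz":-0.008,"rx":0,"ry":0,"rz":0,"hand":0.012},{"dx":0,"dy":0,"dz":-0.004,"rx":0,"ry":0,"rz":0,"hand":0.012},{"dx":0,"dy":0,"dz":0,"rx":0,"ry":0,"rz":0,"hand":0.012}]' 80
python3 -m pendant '[{"dx":0,"dy":0,"dz":0,"rx":0,"ry":0,"rz":0,"hand":0.012},{"dx":0,"dy":0,"dz":0,"rx":0,"ry":0,"rz":0,"hand":0.012},{"dx":0,"dy":0,"dz":0,"rx":0,"ry":0,"rz":0,"hand":0.012},{"dx":0,"dy":0,"dz":0,"rx":0,"ry":0,"rz":0,"hand":0.012}]' 80
python3 - <<'E'
from h import *
s=manip.get_state();P=s["position"]
w=cam("wrist"); go((.5416,.0254,P[2]),42)
B=P+[0,0,.165-.1068]; e0=proj(w,B); u,v=map(int,e0)
b=blobs(w,(0,0,130),(180,60,255),80,(u-35,v-35,u+35,v+35)); e=cv2.fitEllipse(b[0]); print(e0,e)
S=cam("side");cv2.imwrite("pics/s7.png",S["frame"][:,:,::-1])
# rod in side view: handle, band, steel
band=P+[0,0,.002+.064-.1068]; tip=P+[0,0,.002-.1068]; print("exp band,tip",proj(S,band),proj(S,tip))
for lo,hi in (((0,120,60),(8,255,255)),((172,120,60),(180,255,255))):
    u,v=map(int,proj(S,band))
    for c in blobs(S,lo,hi,3,(u-20,v-25,u+20,v+25)): print("red",cv2.boundingRect(c),c.reshape(-1,2).mean(0))
u,v=map(int,proj(S,tip))
hs=cv2.cvtColor(S["frame"],cv2.COLOR_RGB2HSV)
for r in range(v-16,v+5,2): print(r,hs[r,u-7:u+8].tolist() if 0 else [int(x) for x in hs[r,u-9:u+10,1]])
E
```

```text
clock: 19.47
position: [0.4768, -0.2577, 0.235]
ee_rot: [0.0, 0.406, 0.914, -0.0]
contact_force: [0.5, -0.3, -1.6]
width: 0.021
gripper_force: 78.0
clock: 19.8
position: [0.4763, -0.2574, 0.2337]
ee_rot: [-0.001, 0.406, 0.914, 0.0]
contact_force: [-0.2, 0.0, -0.4]
width: 0.0211
gripper_force: 78.0
pos [ 0.4764 -0.2574  0.2339] yaw 42.07 shift mm [166.2 237.9   0.3]
rotvec deg [-0.01 -0.07  0.07]
(np.float64(325.11635575347657), np.float64(273.9240215160736)) ((325.1440734863281, 273.52850341796875), (30.03628921508789, 33.849796295166016), 92.69353485107422)
exp band,tip (np.float64(349.5243789435576), np.float64(113.05462822271974)) (np.float64(349.14733917071425), np.float64(134.74297565929595))
red (349, 111, 3, 6) [350.  113.5]
red (361, 135, 5, 3) [362.9 136. ]
red (352, 101, 12, 9) [357.         105.02631579]
red (344, 102, 5, 7) [346.10526316 105.15789474]
118 [215, 29, 55, 44, 35, 38, 39, 35, 28, 13, 12, 6, 32, 35, 35, 36, 34, 38, 36]
120 [202, 26, 60, 40, 36, 34, 36, 37, 32, 10, 23, 2, 30, 34, 35, 34, 35, 34, 36]
122 [31, 22, 54, 41, 39, 39, 41, 38, 28, 18, 14, 8, 30, 34, 36, 32, 36, 36, 38]
124 [2, 23, 53, 37, 37, 35, 33, 30, 24, 10, 18, 8, 33, 36, 39, 32, 33, 33, 33]
126 [8, 41, 47, 36, 34, 34, 37, 32, 21, 15, 18, 8, 29, 30, 27, 16, 11, 9, 13]
128 [30, 25, 43, 34, 34, 34, 33, 29, 19, 15, 16, 6, 29, 30, 29, 21, 17, 17, 13]
130 [33, 49, 39, 33, 28, 23, 21, 17, 8, 17, 11, 6, 12, 16, 18, 20, 20, 21, 19]
132 [111, 61, 23, 14, 20, 17, 19, 14, 10, 17, 20, 2, 16, 17, 17, 18, 17, 15, 13]
134 [102, 56, 22, 17, 22, 18, 18, 15, 11, 12, 11, 7, 18, 15, 17, 19, 15, 16, 14]
136 [99, 53, 24, 18, 15, 15, 17, 15, 12, 14, 17, 15, 17, 18, 14, 15, 16, 17, 17]
138 [58, 56, 42, 53, 57, 62, 76, 84, 87, 88, 92, 92, 94, 98, 94, 80, 61, 35, 19]
```

The rod is held upright with no slip: red band at side (350,113.5) against a predicted (349.5,113.1), and the tip is clear of the stand. Moving over the bush.

```bash
python3 -m pendant '[{"dx":0.005,"dy":0.007,"dz":0,"rx":0,"ry":0,"rz":0,"hand":0.012},{"dx":0.01,"dy":0.014,"dz":0,"rx":0,"ry":0,"rz":0,"hand":0.012},{"dx":0.015,"dy":0.021,"dz":0,"rx":0,"ry":0,"rz":0,"hand":0.012},{"dx":0.018,"dy":0.026,"dz":0,"rx":0,"ry":0,"rz":0,"hand":0.012},{"dx":0.02,"dy":0.029,"dz":0,"rx":0,"ry":0,"rz":0,"hand":0.012},{"dx":0.02,"dy":0.029,"dz":0,"rx":0,"ry":0,"rz":0,"hand":0.012},{"dx":0.02,"dy":0.029,"dz":0,"rx":0,"ry":0,"rz":0,"hand":0.012},{"dx":0.018,"dy":0.026,"dz":0,"rx":0,"ry":0,"rz":0,"hand":0.012},{"dx":0.015,"dy":0.021,"dz":0,"rx":0,"ry":0,"rz":0,"hand":0.012},{"dx":0.012,"dy":0.017,"dz":0,"rx":0,"ry":0,"rz":0,"hand":0.012},{"dx":0.008,"dy":0.012,"dz":0,"rx":0,"ry":0,"rz":0,"hand":0.012},{"dx":0.005,"dy":0.007,"dz":0,"rx":0,"ry":0,"rz":0,"hand":0.012}]' 80
python3 -m pendant '[{"dx":0,"dy":0,"dz":0,"rx":0,"ry":0,"rz":0,"hand":0.012},{"dx":0,"dy":0,"dz":0,"rx":0,"ry":0,"rz":0,"hand":0.012},{"dx":0,"dy":0,"dz":0,"rx":0,"ry":0,"rz":0,"hand":0.012},{"dx":0,"dy":0,"dz":0,"rx":0,"ry":0,"rz":0,"hand":0.012},{"dx":0,"dy":0,"dz":0,"rx":0,"ry":0,"rz":0,"hand":0.012},{"dx":0,"dy":0,"dz":0,"rx":0,"ry":0,"rz":0,"hand":0.012},{"dx":0,"dy":0,"dz":0,"rx":0,"ry":0,"rz":0,"hand":0.012},{"dx":0,"dy":0,"dz":0,"rx":0,"ry":0,"rz":0,"hand":0.012}]' 80
cat > chk.py <<'E'
from h import *
s=manip.get_state();P=s["position"]
w=cam("wrist"); S=cam("side"); go((.5416,.0254,.1348),42)
B=P+[0,0,.0582]; e0=proj(w,B); u,v=map(int,e0)
b=blobs(w,(0,0,130),(180,60,255),80,(u-30,v-30,u+30,v+30))
if b: e=cv2.fitEllipse(b[0]); print("button",np.round(e0,1),np.round(e[0],1))
# bush ellipse in wrist and side (brass mask)
for n,d in (("w",w),("s",S)):
    q=proj(d,(.5416,.0254,.094)); u,v=map(int,q); k=40 if n=="w" else 22
    for c in blobs(d,(15,120,60),(30,255,255),40,(u-k,max(v-k,0),u+k,v+k))[:2]: print(n,"bush exp",np.round(q,1),cv2.boundingRect(c),np.round(cv2.minEnclosingCircle(c)[0],1))
# rod steel/band columns in side
band=P+[0,0,.066-.1068];tip=P+[0,0,.002-.1068]; qb=proj(S,band); qt=proj(S,tip); print("side exp band",np.round(qb,1),"tip",np.round(qt,1),"bush top",np.round(proj(S,(.5416,.0254,.094)),1))
u,v=map(int,qb)
for lo,hi in (((0,120,60),(8,255,255)),((172,120,60),(180,255,255))):
    for c in blobs(S,lo,hi,3,(u-8,v-12,u+9,v+13)): print("red",cv2.boundingRect(c),c.reshape(-1,2).mean(0))
cv2.imwrite("pics/chk_s.png",S["frame"][:,:,::-1]);cv2.imwrite("pics/chk_w.png",w["frame"][:,:,::-1])
E
python3 chk.py
```

```text
clock: 20.9
position: [0.5421, 0.0277, 0.2345]
ee_rot: [-0.0, 0.405, 0.914, 0.001]
contact_force: [0.0, 0.5, -1.7]
width: 0.0212
gripper_force: 78.2
clock: 21.57
position: [0.542, 0.0247, 0.2345]
ee_rot: [0.0, 0.406, 0.914, 0.0]
contact_force: [0.6, 0.5, -0.9]
width: 0.0208
gripper_force: 78.2
pos [0.542  0.0249 0.2345] yaw 42.05 shift mm [ 0.6 -0.  99.7]
rotvec deg [ 0.   -0.    0.05]
button [325.2 274.1] [325.2 273.6]
w bush exp [325.3 174.7] (304, 154, 43, 41) [325.1 174.7]
s bush exp [316.3 182.9] (307, 180, 20, 13) [316.5 186. ]
side exp band [315.2 141.3] tip [315.8 168.4] bush top [316.3 182.9]
red (313, 139, 6, 7) [315.61904762 141.95238095]
```

The bush in wrist at (325.1,174.7) agrees with the predicted (325.3,174.7), and the rod is centred over it to under 1 mm. Lowering, gently first.

```bash
python3 -m pendant '[{"dx":0.0004,"dy":0,"dz":0.002,"rx":0,"ry":0,"rz":0,"hand":0.012},{"dx":0,"dy":0,"dz":0.004,"rx":0,"ry":0,"rz":0,"hand":0.012},{"dx":0,"dy":0,"dz":0.005,"rx":0,"ry":0,"rz":0,"hand":0.012},{"dx":0,"dy":0,"dz":0.005,"rx":0,"ry":0,"rz":0,"hand":0.012},{"dx":0,"dy":0,"dz":0.005,"rx":0,"ry":0,"rz":0,"hand":0.012},{"dx":0,"dy":0,"dz":0.003,"rx":0,"ry":0,"rz":0,"hand":0.012},{"dx":0,"dy":0,"dz":0.002,"rx":0,"ry":0,"rz":0,"hand":0.012},{"dx":0,"dy":0,"dz":0,"rx":0,"ry":0,"rz":0,"hand":0.012},{"dx":0,"dy":0,"dz":0,"rx":0,"ry":0,"rz":0,"hand":0.012},{"dx":0,"dy":0,"dz":0,"rx":0,"ry":0,"rz":0,"hand":0.012},{"dx":0,"dy":0,"dz":0,"rx":0,"ry":0,"rz":0,"hand":0.012}]' 80
python3 chk.py
```

```text
clock: 22.58
position: [0.542, 0.0254, 0.2088]
ee_rot: [0.0, 0.406, 0.914, 0.0]
contact_force: [0.0, 0.5, -1.5]
width: 0.0209
gripper_force: 78.2
pos [0.5419 0.0254 0.2087] yaw 42.08 shift mm [ 0.2 -0.3 73.9]
rotvec deg [0.02 0.02 0.08]
button [325.2 274.2] [325.2 273.5]
w bush exp [324.9 180.5] (302, 158, 46, 45) [324.5 180.5]
s bush exp [316.3 182.9] (307, 180, 20, 13) [316.5 186. ]
side exp band [315.4 152.5] tip [316.  178.9] bush top [316.3 182.9]
red (313, 150, 6, 7) [315.90909091 152.90909091]
```

```bash
python3 -m pendant '[{"dx":0,"dy":0,"dz":0.002,"rx":0,"ry":0,"rz":0,"hand":0.012},{"dx":0,"dy":0,"dz":0.003,"rx":0,"ry":0,"rz":0,"hand":0.012},{"dx":0,"dy":0,"dz":0.004,"rx":0,"ry":0,"rz":0,"hand":0.012},{"dx":0,"dy":0,"dz":0.004,"rx":0,"ry":0,"rz":0,"hand":0.012},{"dx":0,"dy":0,"dz":0.004,"rx":0,"ry":0,"rz":0,"hand":0.012},{"dx":0,"dy":0,"dz":0.004,"rx":0,"ry":0,"rz":0,"hand":0.012},{"dx":0,"dy":0,"dz":0.004,"rx":0,"ry":0,"rz":0,"hand":0.012},{"dx":0,"dy":0,"dz":0.004,"rx":0,"ry":0,"rz":0,"hand":0.012},{"dx":0,"dy":0,"dz":0.004,"rx":0,"ry":0,"rz":0,"hand":0.012},{"dx":0,"dy":0,"dz":0.003,"rx":0,"ry":0,"rz":0,"hand":0.012},{"dx":0,"dy":0,"dz":0.002,"rx":0,"ry":0,"rz":0,"hand":0.012},{"dx":0,"dy":0,"dz":0.001,"rx":0,"ry":0,"rz":0,"hand":0.012}]' 80
python3 -m pendant '[{"dx":0,"dy":0,"dz":0.002,"rx":0,"ry":0,"rz":0,"hand":0.012},{"dx":0,"dy":0,"dz":0.003,"rx":0,"ry":0,"rz":0,"hand":0.012},{"dx":0,"dy":0,"dz":0.004,"rx":0,"ry":0,"rz":0,"hand":0.012},{"dx":0,"dy":0,"dz":0.004,"rx":0,"ry":0,"rz":0,"hand":0.012},{"dx":0,"dy":0,"dz":0.004,"rx":0,"ry":0,"rz":0,"hand":0.012},{"dx":0,"dy":0,"dz":0.004,"rx":0,"ry":0,"rz":0,"hand":0.012},{"dx":0,"dy":0,"dz":0.003,"rx":0,"ry":0,"rz":0,"hand":0.012},{"dx":0,"dy":0,"dz":0.002,"rx":0,"ry":0,"rz":0,"hand":0.012},{"dx":0,"dy":0,"dz":0.001,"rx":0,"ry":0,"rz":0,"hand":0.012},{"dx":0,"dy":0,"dz":0,"rx":0,"ry":0,"rz":0,"hand":0.012},{"dx":0,"dy":0,"dz":0,"rx":0,"ry":0,"rz":0,"hand":0.012},{"dx":0,"dy":0,"dz":0,"rx":0,"ry":0,"rz":0,"hand":0.012}]' 80
python3 chk.py
```

```text
clock: 23.68
position: [0.5416, 0.0254, 0.1691]
ee_rot: [-0.0, 0.406, 0.914, -0.0]
contact_force: [0.8, 0.1, -0.6]
width: 0.0209
gripper_force: 78.2
clock: 24.68
position: [0.542, 0.0254, 0.1427]
ee_rot: [0.0, 0.406, 0.914, 0.0]
contact_force: [0.9, 0.3, -1.1]
width: 0.0212
gripper_force: 78.2
pos [0.542  0.0254 0.1427] yaw 42.07 shift mm [ 0.2 -0.3  7.9]
rotvec deg [0.02 0.02 0.07]
button [325.2 274.1] [325.1 273.5]
w bush exp [324.8 199.9] (295, 170, 60, 52) [324.6 199.5]
s bush exp [316.3 182.9] (307, 180, 20, 13) [316.5 186. ]
side exp band [316.1 179.7] tip [316.7 204.4] bush top [316.3 182.9]
red (314, 178, 5, 7) [316.23529412 180.82352941]
```

```bash
python3 -m pendant '[{"dx":0,"dy":-0.0003,"dz":0.001,"rx":0,"ry":0,"rz":0,"hand":0.012},{"dx":0,"dy":0,"dz":0.002,"rx":0,"ry":0,"rz":0,"hand":0.012},{"dx":0,"dy":0,"dz":0.002,"rx":0,"ry":0,"rz":0,"hand":0.012},{"dx":0,"dy":0,"dz":0.002,"rx":0,"ry":0,"rz":0,"hand":0.012},{"dx":0,"dy":0,"dz":0.001,"rx":0,"ry":0,"rz":0,"hand":0.012},{"dx":0,"dy":0,"dz":0,"rx":0,"ry":0,"rz":0,"hand":0.012},{"dx":0,"dy":0,"dz":0,"rx":0,"ry":0,"rz":0,"hand":0.012},{"dx":0,"dy":0,"dz":0,"rx":0,"ry":0,"rz":0,"hand":0.012},{"dx":0,"dy":0,"dz":0,"rx":0,"ry":0,"rz":0,"hand":0.012},{"dx":0,"dy":0,"dz":0,"rx":0,"ry":0,"rz":0,"hand":0.012},{"dx":0,"dy":0,"dz":0,"rx":0,"ry":0,"rz":0,"hand":0.012}]' 80
python3 -m pendant '[{"dx":0,"dy":0,"dz":0,"rx":0,"ry":0,"rz":0,"hand":0.012},{"dx":0,"dy":0,"dz":0,"rx":0,"ry":0,"rz":0,"hand":0.012},{"dx":0,"dy":0,"dz":0,"rx":0,"ry":0,"rz":0,"hand":0.012},{"dx":0,"dy":0,"dz":0,"rx":0,"ry":0,"rz":0,"hand":0.012},{"dx":0,"dy":0,"dz":0,"rx":0,"ry":0,"rz":0,"hand":0.012},{"dx":0,"dy":0,"dz":0,"rx":0,"ry":0,"rz":0,"hand":0.012}]' 80
python3 chk.py; python3 - <<'E'
import cv2;import numpy as np
f=cv2.imread("pics/chk_s.png"); h=cv2.cvtColor(f,cv2.COLOR_BGR2HSV)
for r in range(168,196,1): print(r,[tuple(map(int,h[r,c])) for c in (314,316,318)])
E
```

```text
clock: 25.7
position: [0.5416, 0.0252, 0.1346]
ee_rot: [0.0, 0.406, 0.914, 0.0]
contact_force: [1.3, -0.7, -1.2]
width: 0.0211
gripper_force: 78.2
clock: 26.2
position: [0.5416, 0.0252, 0.1345]
ee_rot: [-0.0, 0.406, 0.914, 0.0]
contact_force: [0.1, -0.2, -1.3]
width: 0.0209
gripper_force: 78.2
pos [0.5416 0.0252 0.1345] yaw 42.07 shift mm [ 0.1  0.1 -0.3]
rotvec deg [ 0.   -0.    0.07]
button [325.2 274.1] [325.1 273.5]
w bush exp [325.4 203.3] (295, 173, 61, 54) [325.  202.8]
s bush exp [316.3 182.9] (307, 180, 20, 13) [316.5 186. ]
side exp band [316.3 182.9] tip [316.9 207.4] bush top [316.3 182.9]
red (315, 181, 4, 4) [316.72727273 182.72727273]
168 [(13, 96, 152), (116, 19, 108), (6, 29, 131)]
169 [(11, 96, 152), (116, 17, 106), (9, 27, 125)]
170 [(12, 95, 153), (109, 19, 107), (8, 24, 127)]
171 [(11, 96, 144), (116, 19, 105), (5, 26, 129)]
172 [(12, 96, 148), (113, 19, 107), (8, 24, 128)]
173 [(12, 95, 155), (120, 17, 103), (3, 21, 124)]
174 [(12, 92, 152), (110, 22, 105), (165, 13, 118)]
175 [(12, 97, 142), (110, 22, 106), (0, 7, 116)]
176 [(12, 98, 145), (120, 12, 104), (0, 6
[... 309 characters left out ...]
 165)]
183 [(16, 203, 147), (0, 243, 133), (1, 242, 157)]
184 [(16, 205, 142), (4, 244, 135), (3, 248, 156)]
185 [(19, 191, 195), (12, 210, 180), (11, 212, 191)]
186 [(21, 183, 230), (20, 185, 227), (20, 187, 228)]
187 [(21, 184, 229), (21, 186, 230), (21, 186, 229)]
188 [(19, 195, 170), (19, 194, 175), (20, 195, 173)]
189 [(19, 195, 137), (18, 193, 144), (19, 196, 146)]
190 [(19, 199, 132), (18, 191, 143), (19, 197, 146)]
191 [(19, 204, 131), (19, 203, 141), (19, 201, 147)]
192 [(16, 119, 118), (16, 161, 133), (16, 163, 142)]
193 [(112, 159, 164), (114, 142, 163), (114, 135, 163)]
194 [(109, 213, 184), (109, 210, 186), (109, 206, 186)]
195 [(109, 216, 183), (109, 213, 184), (108, 213, 183)]
```

The side pixels agree: the band's upper edge is at row 180.8 and the bush-top centre at about row 183.9, which is the 8 mm half-band. There are no contact forces, so I'll hand it in.

```bash
python3 -c "
from rig import manip
print(manip.sign_off())"
```

```text
the job is handed in; nothing more can be done
None
```

The job is handed in at about 26 s of the 58 s: the brass bush is seated in the jig and released, and the rod is held upright and still through it, centred to within about 0.5 mm by measurement, with its red band level with the bush top and no contact force seen while lowering it.

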